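# Set the zero trimmer of the gold scale with a tuning tool

## Task

Take the yellow plastic tuning tool from its wooden rack, put its blade into the slot of the scale's white trimmer screw, push the screw gently in against its light spring and, keeping it pushed in, turn it clockwise until its orange pointer stands at the green mark. Then stand the tool back in its rack, fully home, and let go; press lightly all along, use nothing but the tool on the screw, and leave the jewellery, touchstone and vial alone.

Things in the scene. Friction and masses are not known exactly. Their poses are not given: they have to be found in the camera images.
- trim_rim (a point): Centre of the level rim of the aluminium collar round the trimmer screw, 75 mm above the counter; collar 52 mm outside, 35 mm inside, 30 mm high on the deck. Axes: x towards the pan, z up; the green mark is on the collar's -x side. The screw is coaxial, inside; its top lies 2 to 16 mm below the rim, differently each time and not given: it must be felt.
- trim_screw (a joint): Angle (rad) of the white screw (disc 32 mm across; slot through its centre 4.5 mm wide, 15 mm long, 4 mm deep), anticlockwise positive from above. 0: orange pointer at the green mark, towards -x of trim_rim. The slot lies along the pointer: its yaw is that of trim_rim plus this angle. Starts at 0.6 to 1.4; clockwise lowers it; stops at +-1.7. Friction 0.02 N m; stays where left.
- trim_press (a joint): How far the trimmer screw is pushed down, in m: 0 at rest (up), 0.003 at its stop. A spring holds it up: about 2.4 N starts to move it and 4.8 N brings it to the stop, where it is rigid.
- tool_center (a point): Handle centre of the loose yellow tuning tool (100 mm long, about 30 g), upright in the rack, blade down. z up along the tool, x along the blade's width. Handle 22 (x) x 16 (y) x 46 (z) mm, 77 mm from here to the tip: grip it across y. Below it a flange 28 mm across, underside 50 mm above the tip, then a 12 mm round shaft. Half a turn about z makes no difference.
- tool_tip (a point): Middle of the end of the tool's blade, 77 mm below tool_center on the tool's axis. The blade is 12 mm wide (x), 2.5 mm thick (y) and 14 mm long.
- holder_mouth (a point): Centre of the tool rack's top: a dark wooden block 50 x 50 mm, 54 mm high, fixed, with a square through hole 17 mm wide, a little wider at its chamfered mouth. The tool hangs in it, its flange resting on the top: fully home, tool_tip is 50 mm below this point and tool_center 27 mm above.
- vial_center (a point): Centre of an upright corked glass vial, 26 mm across and 62 mm high, light and loose: leave alone.
- bangle_center (a point): Centre of a bent gold bangle lying flat, about 69 x 62 mm, 7 mm thick, loose: leave alone.
- locket_center (a point): Centre of a dented gold locket lying flat, 30 mm across, 8 mm high, loose: leave alone.
- touchstone: Black granite touchstone slab, 85 x 45 x 18 mm, loose, origin at the centre of its underside: leave alone.
- scale: The digital scale, fixed: grey deck 300 (x) x 190 (y) x 45 mm. Origin at the centre of its underside, axes as trim_rim, which lies at (-100, -35, 75) mm; a 14 mm high display stands on the deck beside the collar. The pan is at (60, 0) mm, and over it hangs a fixed steel funnel, 124 mm across, its rim 153 mm above the counter, on a stand beyond the scale.
Things that resemble listed ones, but are neither listed nor needed, are in the scene too. Of the things that look like the part that bears holder_mouth, the middle-sized one is meant. Of the things shaped like the part that bears tool_center, the yellow one is meant.

How it is judged:
By the outcome, as a careful person would: the job done as asked, in the order asked, and still so for the second after the job is handed in, with the robot touching nothing.
It also fails if it takes over 72 s, if anything falls off the work surface, if the arm or the gripper's body presses on something with over 40 N, if the wrist force passes 120 N, or if a joint passes its speed limit or range.

## Robot

A 7-joint arm with a two-finger parallel gripper is mounted at the origin on the work surface. World frame = base frame: x ahead of the robot, y to its left, z up, the work surface at z = 0. Lengths are in mm, angles in rad, forces in N, time in s.
With the tool pointing down it reaches from about 350 to 900 mm from the base axis. Payload 19.9 kg.
Tool frame: the origin (TCP) lies midway between the tips of the shut fingers; the grasp point (between the pads) lies 19 mm behind it; z points along the fingers, y is the line along which they close (so a half turn about z gives the same grasp; the last joint's range is limited). The gripper opens to 94 mm and grips with 3 to 60 N. Pads are 16 mm wide; open, the fingers measure 119 mm over their backs; the gripper's body (75 mm by 177 mm) begins 78 mm behind the grasp point.
Start: joints at [1.131, 0.417, -0.01, 1.614, 0.005, 1.111, -0.053], TCP at [242.687, -575.936, 205.425] pointing down, gripper open.
Joint ranges: [-2.81, 2.81], [-0.39, 2.02], [-1.27, 1.25], [0.06, 2.57], [-1.19, 4.33], [0.19, 2], [-2.82, 2.82]. Speed limits (rad/s): [1.89, 1.89, 2.39, 2.39, 3.01, 3.01, 3.01].

## Interface

Orientations are given as a unit quaternion [w, x, y, z].
In Python, from plant import manip, imaging gives the robot as it stands. Calls block until the motion is done:
- manip.movep(position, orientation): joint-space move of the TCP to a pose.
- manip.line_to(position, attitude=None, rate=150, stop_force=None): straight line of the TCP; attitude=None keeps the orientation; rate is the mean speed in mm/s. With stop_force (N) it stops when the force on the tool has changed by that much, and returns True; else False.
- manip.movej(angles): joint-space move.
- manip.gripper_to(opening, newtons=None): finger opening in mm; newtons is the grip in N (None keeps the last); returns when the fingers have stopped.
- manip.hold(seconds).
- manip.ik(position, orientation): joint angles nearest the present ones, or None.
- imaging.capture(name): name is "scene" or "top"; returns a dict with "img" (384x512x3 uint8, red, green, blue), "z_map" (384x512 float32, mm along the optical axis (not along the pixel's ray), 0 where there is no reading), "intrinsics" (3x3 intrinsics, pixels), "dist_coeffs" ([k1, k2, p1, p2, k3] as OpenCV has them; the pictures are not rectified), "R" (3x3) and "t" (3): a world point X has camera coordinates R X + t. Camera axes: x right, y down, z forward; pixel columns grow to the right and rows downward; lengths in mm; the calibration is good to about 2 mm. A picture is of the moment at which its call begins.
A pose or a line that the arm cannot do raises manip.IKError and nothing moves.
- manip.close_job(): hands the job in; it is judged then, once.
Readings, each from a call of its own:
- manip.get_t(): time.
- manip.get_joints(): joint angles.
- manip.get_qd(): joint speeds.
- manip.get_tau(): joint torques, N m.
- manip.get_position(): TCP position.
- manip.get_orientation(): TCP orientation.
- manip.get_ft_force(): force on the tool from outside, world axes, zero at the start.
- manip.get_torque(): the same for the moment, N m.
- manip.get_grip_width(): finger opening in mm.
- manip.get_gripper_force(): force on a finger pad.
Only numpy, scipy, OpenCV 4.12 (cv2) and the standard library are available. Lean on these libraries where they do the work, as an engineer would, in place of code of your own. Each camera call takes 0.05 s, during which the arm holds its last target. There are 200 camera calls.

## Working session

There is one attempt and no reset: what is moved stays moved. The work goes in short steps, each a Python script; the robot and the scene stay as the last script left them, time stands still between calls to the robot, and variables do not carry over. Pictures are saved under pics/ and viewed, at most 10 in all, crops included, and the job is handed in when it is done.

```bash
ls; mkdir -p pics
cat > h.py <<'E'
import numpy as np, cv2
from plant import manip, imaging
def cap(name,save=None):
    c=imaging.capture(name)
    if save:
        cv2.imwrite(f'pics/{save}.png',cv2.cvtColor(c['img'],cv2.COLOR_RGB2BGR)); np.savez(f'pics/{save}.npz',**c)
    return c
def ray(c,uv):
    p=cv2.undistortPoints(np.array([[uv]],float),c['intrinsics'],c['dist_coeffs'])[0,0]
    R=c['R']; t=np.array(c['t']).ravel()
    return -R.T@t, R.T@np.array([p[0],p[1],1.])
def at_z(c,uv,z):
    o,d=ray(c,uv); return o+d*(z-o[2])/d[2]
def by_depth(c,uv):
    o,d=ray(c,uv); return o+d*c['z_map'][int(round(uv[1])),int(round(uv[0]))]
def tri(c1,u1,c2,u2):
    o1,d1=ray(c1,u1);o2,d2=ray(c2,u2)
    s=np.linalg.lstsq(np.c_[d1,-d2],o2-o1,rcond=None)[0]
    a,b=o1+d1*s[0],o2+d2*s[1]; return (a+b)/2,np.linalg.norm(a-b)
def proj(c,X):
    return cv2.projectPoints(np.array(X,float).reshape(-1,1,3),cv2.Rodrigues(c['R'])[0],np.array(c['t'],float).ravel(),c['intrinsics'],c['dist_coeffs'])[0].reshape(-1,2)
def load(n): return dict(np.load(f'pics/{n}.npz'))
E
python3 - <<'E'
from h import *
a=cap('scene','s1');b=cap('top','t1')
for c in(a,b): print(-c['R'].T@np.array(c['t']).ravel(), c['R'][2], c['intrinsics'][0,0])
i=np.hstack([cv2.imread('pics/s1.png'),cv2.imread('pics/t1.png')])
print(manip.get_t(),manip.get_orientation(),manip.get_position())
for n in('s1','t1'): cv2.imwrite(f'pics/{n}b.png',cv2.resize(cv2.imread(f'pics/{n}.png'),(800,600)))
E
```

```text
pics
[886.46138317 680.16131257 813.07378822] [-0.35775753 -0.63798839 -0.68189469] 423.8447821392259
[ 325.64810362    2.11348977 1151.82092739] [ 0.17452505  0.00768488 -0.98462274] 441.8109192439148
0.1 [-5.16423328e-04  9.80185997e-01  1.98078579e-01 -1.45640092e-04] [ 242.55486181 -575.6629326   204.90159767]
```

View pics/s1b.png

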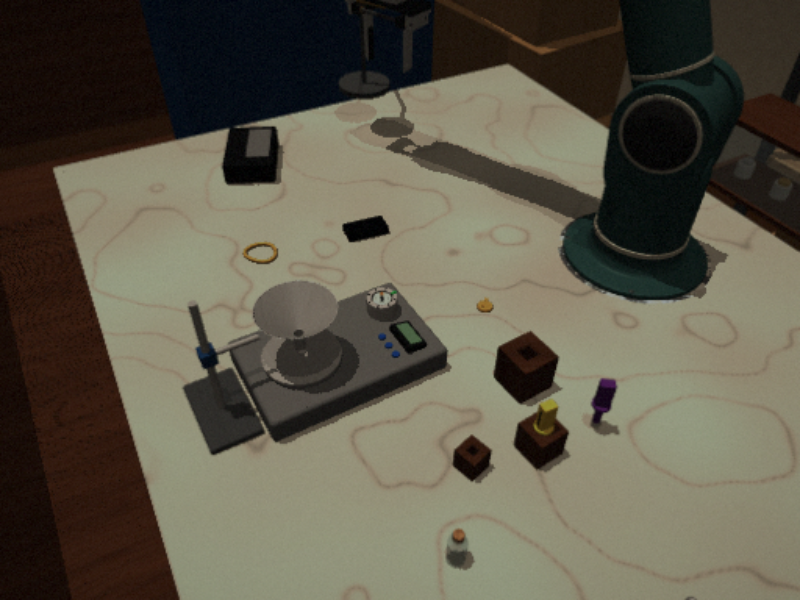

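View pics/t1b.png

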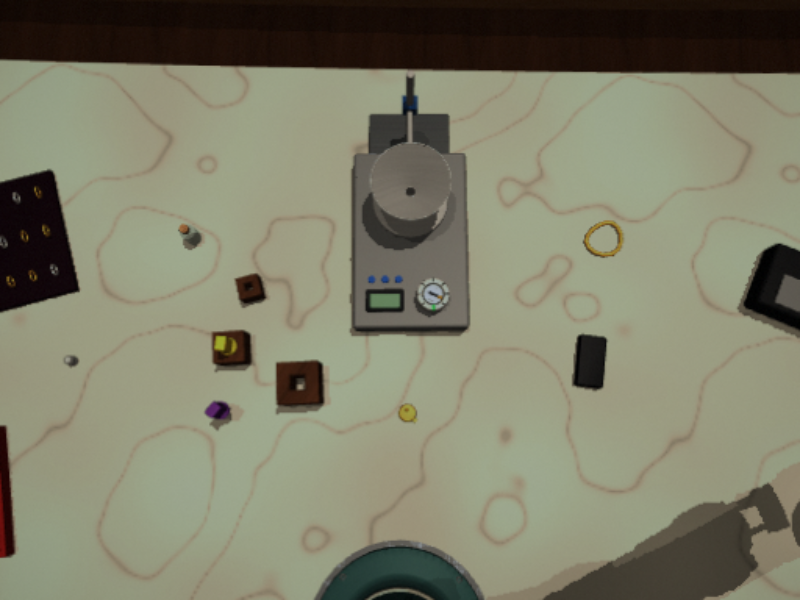

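Scene (800x600 view) and top views:
- **Rack candidates:** large and empty, scene (525,365), top (300,383); middle-sized and holding the yellow tool, scene (540,438), top (231,348); small and empty, scene (472,457), top (250,288).
- **Tool candidates:** yellow at top (225,345), purple at top (217,410).
- **Collar:** top (433,294), scene (382,300).

I choose the yellow tool and the middle rack, and check that choice in an enlarged crop.

Run:
```python
from h import *
s=cv2.imread('pics/s1.png');t=cv2.imread('pics/t1.png')
def crop(im,x,y): # 50x37.5 px at x8
    return cv2.resize(im[y:y+36,x:x+48],(400,300),interpolation=cv2.INTER_CUBIC)
# top-left corner px
m=np.vstack([np.hstack([crop(s,322,250),crop(t,125,203)]),np.hstack([crop(s,220,175),crop(t,253,170)])])
m=cv2.convertScaleAbs(m,alpha=1.4,beta=10)
cv2.imwrite('pics/crop1.png',m)
```

```text
(no output)
```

View pics/crop1.png

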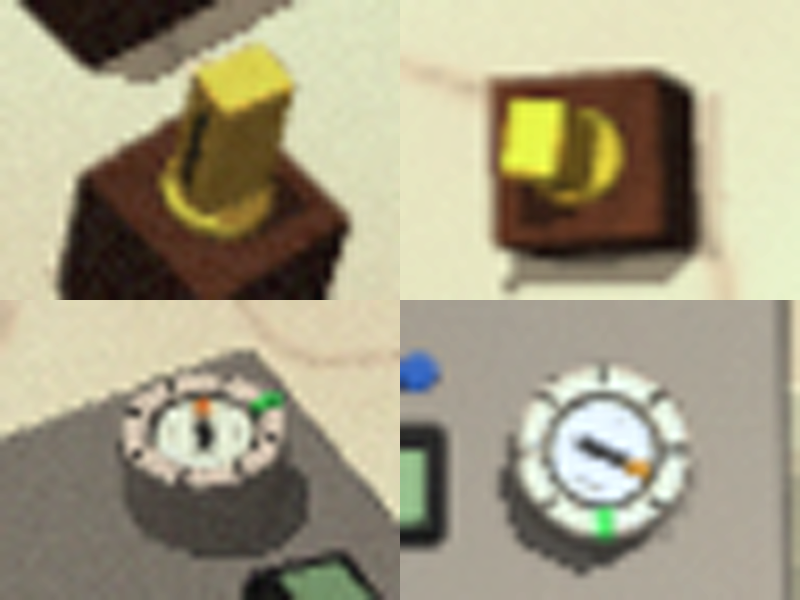

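Run:
```python
from h import *
a=load('s1');b=load('t1')
def um(u,v,x0,y0): return (x0+(u+.5)/8.3333-.5,y0+(v+.5)/8.3333-.5)
P={'rim':((203.5,131.5),(203.5,151),75),'tooltop':((243,79),(135,138.5),104),'racktop':((215,200),(178,159),54)}
O={'rim':((220,175),(253,170)),'tooltop':((322,250),(125,203)),'racktop':((322,250),(125,203))}
for k,(s,t,z) in P.items():
    us=um(*s,*O[k][0]);ut=um(*t,*O[k][1])
    print(k,tri(a,us,b,ut),at_z(a,us,z)[:2],at_z(b,ut,z)[:2],by_depth(b,ut))
def d(u,v,u2,v2,x0,y0,z):
    w=at_z(b,um(u2,v2,x0,y0),z)-at_z(b,um(u,v,x0,y0),z); return np.degrees(np.arctan2(w[1],w[0])),np.hypot(*w[:2])
print('slot',d(180,140,225,162,253,170,65),'pointer',d(203.5,150,238,167,253,170,65),'green',d(203.5,151,205,223,253,170,75))
print('handle x',d(102,176,108,98,125,203,104),d(162,180,167,100,125,203,104),'y',d(167,100,108,98,125,203,104),d(162,180,102,176,125,203,104))
print('rack edges',d(90,80,260,70,125,203,54),d(97,245,265,240,125,203,54),d(97,245,90,80,125,203,54))
# scale yaw from 1st top image (800x600 coords)
k=.64
f=lambda u,v,z=45:at_z(b,(u*k,v*k),z)
for p,q in(((353,327),(355,154)),((468,327),(466,154)),((353,328),(468,327))):
    w=f(*q)-f(*p); print(np.degrees(np.arctan2(w[1],w[0])),np.hypot(*w[:2]))
# depth-based: tool/rack top points
for n,c in(('s',a),('t',b)):
    v,u=np.nonzero(c['z_map']>0); 
    p=cv2.undistortPoints(np.c_[u,v].astype(float)[:,None],c['intrinsics'],c['dist_coeffs'])[:,0]
    X=(np.c_[p,np.ones(len(p))]*c['z_map'][v,u][:,None]-np.array(c['t']).ravel())@c['R']
    for nm,x,y,r,z0,z1 in(('tooltop',428,305,40,97,112),('racktop',428,305,45,48,60),('rim',515,-40,32,71,80)):
        m=(abs(X[:,0]-x)<r)&(abs(X[:,1]-y)<r)&(X[:,2]>z0)&(X[:,2]<z1)
        if m.sum()>3:
            q=X[m].astype(np.float32); print(n,nm,m.sum(),q.mean(0),q.min(0),q.max(0),cv2.minAreaRect(q[:,:2]))
```

```text
rim (array([530.3185894 , -43.10933073,  73.01082474]), np.float64(0.586249141219417)) [531.06688832 -40.94714545] [530.18492354 -43.19612282] [531.53817688 -43.49589958  67.87555406]
tooltop (array([442.01996604, 281.96641029, 102.06010437]), np.float64(0.5660370656621044)) [443.00621426 283.22495884] [442.01191678 281.2550471 ] [442.12989919 281.53807146 102.9376041 ]
racktop (array([441.65662319, 282.29201763,  51.36554657]), np.float64(0.753744938695581)) [442.89576543 283.89900767] [441.65523474 281.36395498] [439.21537288 275.4907595   77.08936856]
slot (np.float64(-115.42579141310041), np.float64(15.043305327220873)) pointer (np.float64(-115.6098953103571), np.float64(11.541078140746594)) green (np.float64(-178.15050311931182), np.float64(21.72798458047505))
handle x (np.float64(-0.45790915760922574), np.float64(22.382175115850625)) (np.float64(0.19410412123684545), np.float64(22.94972469879388)) y (np.float64(89.1226238158256), np.float64(16.847404290191857)) (np.float64(87.2344973232569), np.float64(17.1219947236951))
rack edges (np.float64(-85.49584934337807), np.float64(50.78397694200179)) (np.float64(-87.23680743634563), np.float64(49.781904598407294)) (np.float64(6.346138038955915), np.float64(49.67150176022357))
1.1507123480475825 294.93522225756834
0.8617528938322965 294.6641952059616
-88.35798798505397 185.91741171154254Traceback (most recent call last):
  File "<stdin>", line 27, in <module>
cv2.error: OpenCV(4.12.0) /io/opencv/modules/imgproc/src/convhull.cpp:143: error: (-215:Assertion failed) total >= 0 && (depth == CV_32F || depth == CV_32S) in function 'convexHull'
```

```bash
cat >> h.py <<'E'
def q(psi):
    a=np.radians(psi)/2; return [0.,float(np.cos(a)),float(np.sin(a)),0.]
def st(): return np.round(manip.get_t(),2),np.round(manip.get_position(),2),np.round(manip.get_ft_force(),2),np.round(manip.get_joints()[-1],2),round(manip.get_grip_width(),1)
E
python3 - <<'E'
from h import *
b=load('t1');c=b
v,u=np.mgrid[170:206,253:301]; v=v.ravel();u=u.ravel()
X=np.array([by_depth(b,(i,j)) for i,j in zip(u,v)])
r=np.hypot(X[:,0]-530.3,X[:,1]+43.1)
for lo,hi in((0,4),(4,8),(8,13),(19,25),(32,45)):
    m=(r>=lo)&(r<hi)&(X[:,2]<100); print(lo,hi,m.sum(),np.median(X[m,2]),X[m,2].std())
for psi in(-1,179,64.5,-115.5):
    print(psi,manip.ik([442,282,150],q(psi)),manip.ik([530,-43,150],q(psi)))
manip.gripper_to(44,20)
manip.movep([442,282,170],q(-1)); print(st())
manip.line_to([442,282,63]); print(st())
manip.gripper_to(5,25); print(st(),manip.get_gripper_force())
cap('scene','s2');cap('top','t2')
E
```

```text
0 4 7 69.80374864390978 3.8772312909204536
4 8 25 72.85496126991825 2.6977350822217554
8 13 52 72.70104780609938 2.106619623409663
19 25 139 74.95051330909769 6.373802889743689
32 45 464 44.92822952648282 2.024259348163671
-1 [ 0.23588069  0.53768604 -1.10968627  1.89240983  0.55315418  1.06135643
 -2.69122735] [ 0.32356094  0.3364655  -0.3608267   1.89074738  0.14488326  0.93961257
 -1.69275289]
179 [ 0.19625311  0.50340762 -1.04497226  1.89333349  0.50541655  1.03874623
  0.49024419] [ 0.62768228  0.40666998 -0.74379097  1.88125931  0.32855514  0.97911434
  1.29152222]
64.5 [ 0.08701479  0.43534143 -0.88358681  1.89608062  0.39878338  0.99646645
 -1.41826423] [ 0.4691739   0.36184699 -0.54019738  1.88604446  0.22512381  0.95377494
 -0.61876825]
-115.5 [ 0.21930425  0.5224968  -1.08205634  1.89279119  0.53240374  1.05123108
  1.61085887] [ 0.8603724   0.53927789 -1.08242391  1.8751257   0.54593131  1.06215452
  2.25285545]
(np.float64(4.09), array([442.34, 281.53, 169.9 ]), array([-0.06, -0.86,  0.14]), np.float64(-2.68), 43.6)
(np.float64(4.96), array([442.19, 282.34,  63.55]), array([0.23, 0.36, 0.53]), np.float64(-2.78), 44.1)
(np.float64(5.51), array([442.15, 281.98,  63.22]), array([-0.08, -0.81,  4.8 ]), np.float64(-2.78), 16.2) 25.000821948051453
```

Run:
```python
from h import *
manip.line_to([442.15,282,185]); print(st())
manip.movep([530.3,-43,185],q(64.5)); 
manip.line_to([530.3,-43,146],rate=80);manip.hold(.3); print(st())
s=cap('scene','s3');t=cap('top','t3')
def crop(im,x,y,w=48,h=36): return cv2.resize(im[y:y+h,x:x+w],(400,300),interpolation=cv2.INTER_CUBIC)
s=cv2.imread('pics/s3.png');t=cv2.imread('pics/t3.png');s1=cv2.imread('pics/s1.png')
m=np.vstack([np.hstack([crop(s,220,165),crop(t,253,170)]),np.hstack([crop(s,196,110,112,84),crop(t,221,146,112,84)])])
cv2.imwrite('pics/crop3.png',cv2.convertScaleAbs(m,alpha=1.4,beta=10))
```

```text
(np.float64(6.58), array([441.86, 281.62, 184.21]), array([-0.11, -0.44, -0.27]), np.float64(-2.64), 16.0)
(np.float64(9.07), array([530.43, -43.09, 146.24]), array([-0.66,  0.71,  0.18]), np.float64(-0.99), 16.0)
```

View pics/crop3.png

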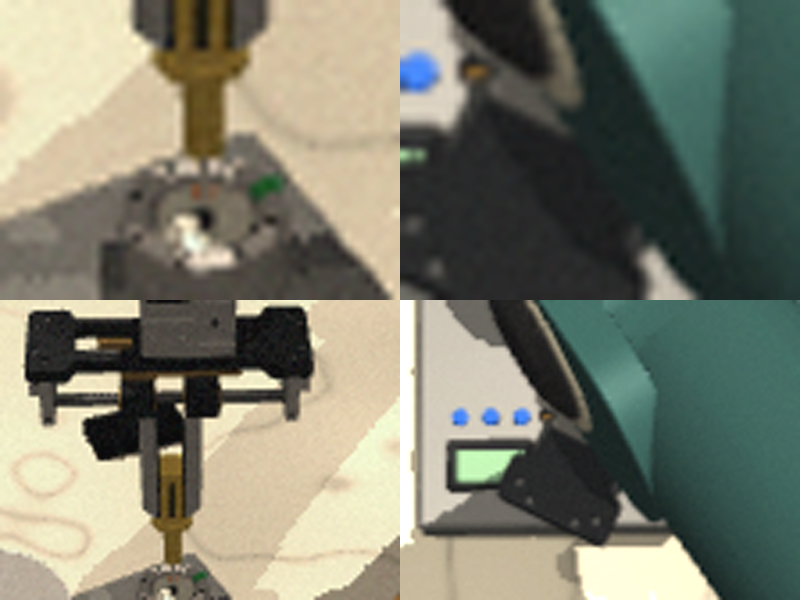

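Run:
```python
from h import *
c=load('s3');im=c['img'].astype(float);im1=load('s1')['img'].astype(float)
p=np.array(manip.get_position())
tip=p-[0,0,59.2]
print('proj tip',proj(c,tip),'shaft@+20,+35,flange',proj(c,[tip+[0,0,20],tip+[0,0,35],tip+[0,0,50]]),'rim',proj(c,[530.3,-43.1,75]))
for r in range(174,190):
    print(r,' '.join('%3d,%3d,%3d'%tuple(im[r,x]) for x in range(240,250)))
s=cv2.imread('pics/s3.png');s1=cv2.imread('pics/s1.png')
f=lambda i:cv2.resize(i[174:204,231:257],(400,461),interpolation=cv2.INTER_CUBIC)
cv2.imwrite('pics/crop4.png',np.hstack([cv2.convertScaleAbs(f(s),alpha=1.8,beta=10),cv2.convertScaleAbs(f(s1),alpha=1.4)]))
```

```text
proj tip [[243.78030724 186.31362925]] shaft@+20,+35,flange [[243.66975137 180.4285964 ]
 [243.58485822 175.91520941]
 [243.49821146 171.31357611]] rim [[243.86662365 189.74617061]]
174  85, 71, 36  68, 52, 22  66, 51, 17  70, 53, 21  68, 51, 17  65, 49, 16  61, 45, 12  91, 77, 48 105, 93, 65 135,121,101
175 143,128,106 114,101, 79  64, 51, 21  62, 47, 14  64, 49, 17  62, 49, 15  75, 60, 29 139,127,103 132,118, 96 131,119, 97
176 144,132,109 117,105, 81  62, 47, 17  63, 49, 17  66, 52, 18  60, 44, 12  79, 65, 33 143,127,106 140,129,106 132,120,100
177 145,132,108 145,133,110  62, 50, 19  65, 52, 16  66, 52, 17  63, 48, 15  79, 65, 34 142,130,106 143,132,109 138,127,107
178 143,132,109 149,136,115  64, 53, 24  63, 47, 16  63, 49, 18  64, 48, 15  75, 59, 28 144,130,108 146,133,111 143,130,108
179 148,138,115 144,131,110  65, 51, 23  66, 50, 16  65, 50, 17  68, 53, 21  76, 63, 30 141,129,104 147,135,115 145,134,109
180 145,131,109 147,135,113  65, 51, 21  62, 45, 12  62, 48, 15  61, 46, 12  74, 58, 29 144,130,110 144,132,110 145,134,111
181 145,132,110 146,133,111  63, 48, 18  59, 44, 1
[... 365 characters left out ...]
,101, 78  61, 53, 45 131,119,106  99, 91, 79  78, 73, 65 110, 99, 88  84, 78, 70
185  61, 59, 52 130,123,108 131,121,109 131,118,104  64, 59, 50 123,111,100  99, 90, 81 129,119,106  67, 61, 52  65, 59, 53
186  89, 80, 73  65, 58, 52  56, 51, 45  57, 54, 49  64, 58, 50  57, 53, 48  53, 50, 42  89, 83, 72  59, 55, 50  62, 57, 52
187  52, 49, 43  58, 53, 47  66, 61, 52  78, 51, 32  64, 58, 49  79, 60, 47  69, 60, 49  64, 57, 51  55, 49, 44  50, 47, 39
188  75, 70, 59  79, 72, 60  74, 71, 57  76, 48, 32  68, 59, 50  78, 60, 45  77, 70, 58  74, 68, 56  78, 70, 58  60, 57, 48
189  80, 74, 62  79, 74, 64  77, 73, 59  71, 66, 56  64, 59, 49  73, 67, 55  75, 70, 58  80, 72, 64  80, 74, 63  78, 71, 61
```

View pics/crop4.png

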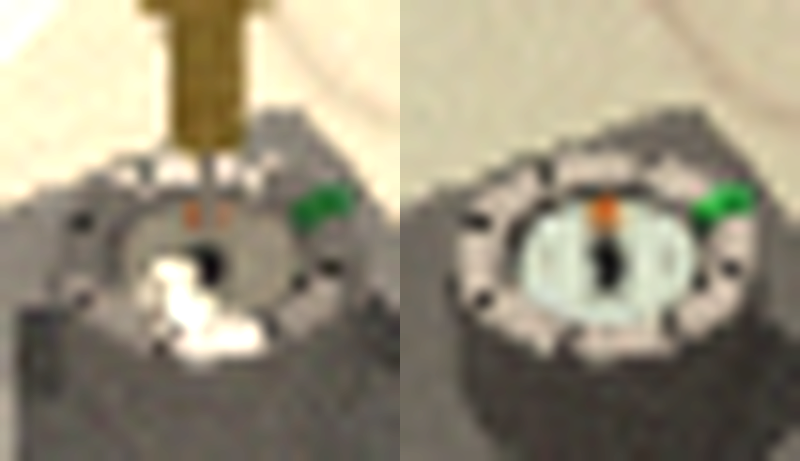

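In the crop, the blade is the 1 px wide grey line at column 244. It lines up with the slot at column about 244 (crop (207,262)), so the alignment across the slot is good. Along the slot, the screw seems about 1 mm nearer the camera. I'll shift by that and feel for contact.

Run:
```python
from h import *
x,y=530.3+.45,-43+.9
manip.line_to([x,y,137],rate=60); manip.hold(.4); print(st())
hit=manip.line_to([x,y,112],rate=6,stop_force=1.6)
print(hit,st(),'tip z',manip.get_position()[2]-59.2)
manip.hold(.3); print(st())
```

```text
(np.float64(9.87), array([530.78, -42.14, 137.07]), array([0.96, 0.05, 0.92]), np.float64(-1.0), 16.1)
True (np.float64(11.75), array([530.75, -42.16, 127.56]), array([1.14, 0.45, 2.56]), np.float64(-1.01), 15.9) tip z 68.36310954948607
(np.float64(12.05), array([530.61, -42.17, 127.51]), array([ 1.34, -0.66,  1.52]), np.float64(-1.01), 16.0)
```

Run:
```python
from h import *
p0=np.array(manip.get_position()); p0[:2]=[530.75,-42.1]; p0[2]=128.3
e=np.array([np.cos(np.radians(64.5)),np.sin(np.radians(64.5)),0]);n=np.array([-e[1],e[0],0])
manip.line_to(p0,rate=10)
for d,L in((n,3),(-n,3),(e,4),(-e,4)):
    manip.hold(.3);F0=np.array(manip.get_ft_force())
    h=manip.line_to(p0+d*L,rate=6,stop_force=1.5); p=np.array(manip.get_position());print(h,(p-p0)@d,p[2]-p0[2],np.round(np.array(manip.get_ft_force())-F0,2))
    manip.line_to(p0,rate=15)
print(st())
```

```text
True 0.8738047054938148 -0.16632863124530672 [1.32 0.45 1.16]
True 1.3139627600219401 -0.28528546334749194 [ 0.15 -1.61  1.35]
True 0.6480247422121126 -0.2765869139346364 [ 0.89 -0.58  2.17]
True 2.6916093878437977 -0.14733240809866288 [1.55 1.7  3.67]
(np.float64(16.11), array([530.64, -41.98, 128.16]), array([-0.04,  0.73, -0.02]), np.float64(-1.0), 16.2)
```

Run:
```python
from h import *
C=np.array([530.52,-43.1])
manip.line_to([*C,128.5],rate=10);manip.hold(.3);f0=np.mean([manip.get_ft_force() for _ in range(5)],0);print(np.round(f0,2))
h=manip.line_to([*C,125.2],rate=5,stop_force=4.6);manip.hold(.3);print(h,st())
z=manip.get_position()[2]
for k,psi in enumerate(np.arange(60.5,-0.1,-5)):
    manip.line_to([*C,125.2 if not h else z],q(psi),rate=20)
    if k%3==0: print(psi,st(),np.round(manip.get_torque(),2))
print(st());cap('scene','s4')
```

```text
[0.71 0.33 0.27]
False (np.float64(17.77), array([530.57, -43.09, 125.24]), array([-0.31,  0.87,  3.5 ]), np.float64(-1.0), 16.0)
60.5 (np.float64(18.02), array([530.6 , -43.07, 125.33]), array([0.77, 0.65, 4.13]), np.float64(-1.07), 16.0) [ 0.05 -0.04  0.05]
45.5 (np.float64(18.77), array([530.42, -43.  , 125.19]), array([-1.25,  1.3 ,  3.56]), np.float64(-1.29), 15.6) [0.3  0.3  0.05]
30.5 (np.float64(19.52), array([530.39, -42.94, 125.18]), array([-2.14,  1.88,  3.96]), np.float64(-1.51), 15.6) [0.75 0.62 0.04]
15.5 (np.float64(20.27), array([530.45, -42.97, 125.2 ]), array([-2.79,  3.46,  3.56]), np.float64(-1.74), 16.1) [1.16 0.87 0.04]
0.5 (np.float64(21.02), array([530.45, -42.97, 125.21]), array([-3.41,  5.01,  4.16]), np.float64(-1.96), 15.9) [ 1.41  0.9  -0.02]
(np.float64(21.02), array([530.45, -42.97, 125.21]), array([-3.41,  5.01,  4.16]), np.float64(-1.96), 15.9)
```

Run:
```python
from h import *
P=np.array([530.52,-43.1,125.2])
g=lambda:(manip.hold(.25),np.mean([manip.get_ft_force() for _ in range(4)],0))[1]
for _ in range(6):
    F=g(); print(np.round(P,2),np.round(F,2))
    L=np.hypot(F[0],F[1])
    if L<1.3: break
    P[:2]+=F[:2]*min(.12,.6/L); manip.line_to(P,q(.5),rate=8)
print(st(),np.round(manip.get_torque(),3))
cap('scene','s5')
s=cv2.imread('pics/s5.png');f=lambda i:cv2.resize(i[174:204,231:257],(400,461),interpolation=cv2.INTER_CUBIC)
cv2.imwrite('pics/crop5.png',np.hstack([cv2.convertScaleAbs(f(s),alpha=1.8,beta=10),cv2.convertScaleAbs(f(cv2.imread('pics/s1.png')),alpha=1.4)]))
```

```text
[530.52 -43.1  125.2 ] [-2.69  4.37  4.9 ]
[530.21 -42.59 125.2 ] [-0.57  1.25  4.78]
[530.14 -42.44 125.2 ] [ 0.69 -1.35  4.72]
[530.22 -42.6  125.2 ] [ 0.18 -1.04  3.4 ]
(np.float64(22.82), array([530.25, -42.64, 125.22]), array([ 0.18, -1.04,  3.4 ]), np.float64(-1.97), 15.9) [-0.155  0.088  0.02 ]
```

View pics/crop5.png

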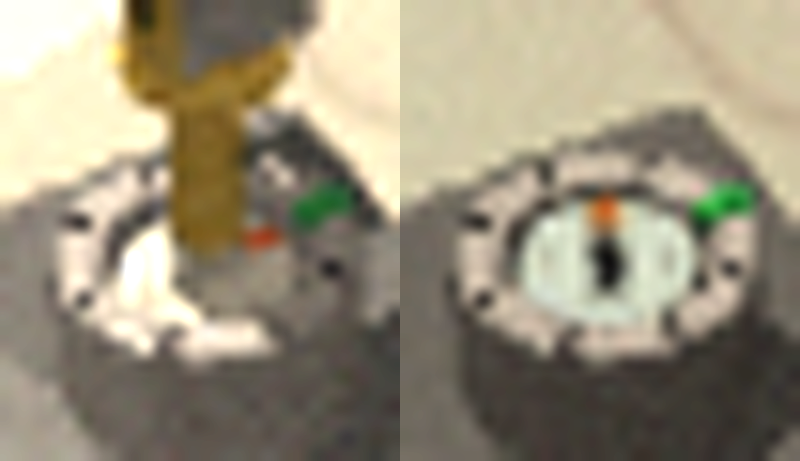

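```bash
cat >> h.py <<'E'
def orange(c,z):
    im=c['img'][184:198,234:256].astype(float); w=np.clip(im[...,0]-im[...,1]*1.0-(12),0,None)
    h=cv2.cvtColor(c['img'][184:198,234:256],cv2.COLOR_RGB2HSV); w*=(h[...,0]<20)*(h[...,1]>85)
    v,u=np.mgrid[184:198,234:256]; uv=((w*u).sum()/w.sum(),(w*v).sum()/w.sum()); 
    return uv,at_z(c,uv,z),(w>0).sum()
E
python3 - <<'E'
from h import *
a=load('s1');c=load('s5')
r=at_z(a,(243.95,190.2),75); print('rim',r)
for k,z in((a,72.4),(c,70.1)):
    uv,X,n=orange(k,z); d=X-r; print(uv,n,np.hypot(*d[:2]),np.degrees(np.arctan2(d[1],d[0])))
im=a['img'].astype(int); g=(im[...,1]-im[...,0]>40)&(im[...,1]-im[...,2]>20); g[:180]=0;g[198:]=0;g[:,:235]=0;g[:,260:]=0
v,u=np.nonzero(g); print('green',len(u)); d=at_z(a,(u.mean(),v.mean()),75)-r; print(np.hypot(*d[:2]),np.degrees(np.arctan2(d[1],d[0])))
E
```

```text
rim [530.89382687 -41.45828693  75.        ]
(np.float64(243.72868217054264), np.float64(187.27131782945736)) 5 14.126313618776456 -114.47016128283018
(np.float64(246.9158878504673), np.float64(188.92523364485982)) 9 12.687188280805014 -153.96107203122133
green 7
24.351977518900714 -172.83825773994167
```

Run:
```python
from h import *
P=np.array([530.22,-42.6,125.2])
g=lambda:(manip.hold(.2),np.mean([manip.get_ft_force() for _ in range(4)],0))[1]
a=load('s1'); 
for psi in(-3,-6,-9):
    manip.line_to(P,q(psi),rate=20)
    for _ in range(3):
        F=g(); L=np.hypot(F[0],F[1])
        if L<1.3: break
        P[:2]+=F[:2]*min(.1,.5/L); manip.line_to(P,q(psi),rate=8)
    c=cap('scene',f's6_{-psi}');uv,X,n=orange(c,70.1)
    for r in([530.9,-41.46],[530.6,-42.6]):
        d=X[:2]-r; print(psi,np.round(P,2),np.round(F,1),np.round(uv,2),n,np.round(np.hypot(*d),1),np.round(np.degrees(np.arctan2(d[1],d[0])),1))
print(st())
```

```text
-3 [530.22 -42.6  125.2 ] [-1.1  0.3  4.2] [246.6  188.51] 14 13.6 -147.2
-3 [530.22 -42.6  125.2 ] [-1.1  0.3  4.2] [246.6  188.51] 14 12.7 -150.7
-6 [530.22 -42.6  125.2 ] [-0.5  1.1  4. ] [247.44 189.22] 7 12.7 -162.0
-6 [530.22 -42.6  125.2 ] [-0.5  1.1  4. ] [247.44 189.22] 7 12.1 -166.7
-9 [530.3 -42.5 125.2] [-1.2  0.5  4.1] [247.34 189.31] 9 12.3 -162.3
-9 [530.3 -42.5 125.2] [-1.2  0.5  4.1] [247.34 189.31] 9 11.7 -167.2
(np.float64(24.82), array([530.28, -42.52, 125.2 ]), array([0.02, 0.05, 3.82]), np.float64(-2.11), 15.9)
```

Run:
```python
from h import *
manip.line_to([530.3,-42.5,160],rate=80)
manip.movep([480,130,190],q(-1)); print(st())
cap('top','t7');cap('scene','s7')
s=cv2.imread('pics/s7.png');t=cv2.imread('pics/t7.png')
f=lambda i,x,y:cv2.resize(i[y:y+30,x:x+26],(400,461),interpolation=cv2.INTER_CUBIC)
cv2.imwrite('pics/crop7.png',np.hstack([cv2.convertScaleAbs(f(s,231,174),alpha=1.4),cv2.convertScaleAbs(f(t,264,173),alpha=1.4)]))
```

```text
(np.float64(26.17), array([479.9 , 129.96, 189.77]), array([ 0.6 ,  0.36, -0.24]), np.float64(-2.25), 15.9)
```

View pics/crop7.png

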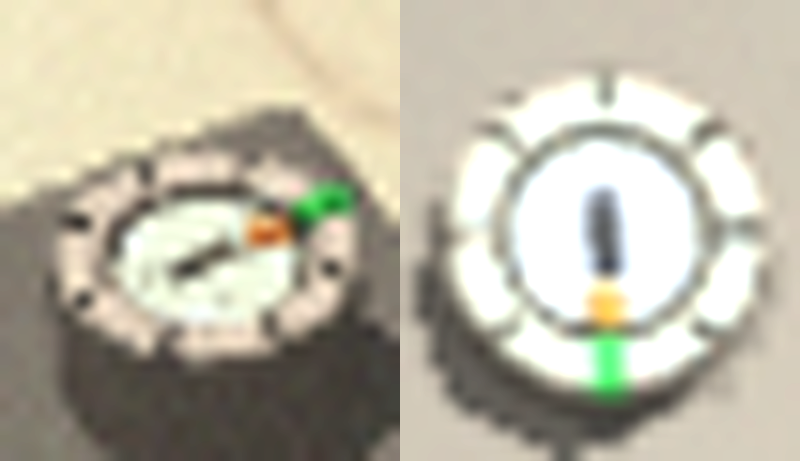

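The pointer (top crop (605,302)) stands in line with the green mark (609,365). The next step is a quick numeric check, and then I return the tool.

Run:
```python
from h import *
c=load('t7');im=c['img'].astype(float);v,u=np.mgrid[173:203,264:290];p=im[173:203,264:290];R,G,B=p[...,0],p[...,1],p[...,2]
rr=np.hypot(u-276.95,v-187.6)
def cen(w): return np.array([(w*u).sum(),(w*v).sum()])/w.sum()
o=cen(np.clip(R-B-40,0,None)*(rr<8));g=cen(np.clip(G-R-30,0,None)*(rr<14))
w=np.clip(110-p.mean(2),0,None)*(rr<4.5);s=cen(w);d=np.c_[u.ravel(),v.ravel()]-s
C=(d*w.ravel()[:,None]).T@d;ax=np.linalg.eigh(C)[1][:,1]
sx=at_z(c,s+ax*3,70)-at_z(c,s-ax*3,70)
a=lambda x:np.degrees(np.arctan2(x[1],x[0]))
S=at_z(c,s,70);print('slot ctr',S,'slot ax',a(sx),'orange',a(at_z(c,o,72.4)-S),'green',a(at_z(c,g,75)-at_z(c,s,75)),'o->g',a(at_z(c,g,75)-at_z(c,o,72.4)))
```

```text
slot ctr [529.4852459  -43.36244304  70.        ] slot ax -178.0690771816509 orange -179.89112179336863 green -178.6884440234938 o->g -178.7016217719688
```

Run:
```python
from h import *
manip.movep([442.15,282,185],q(-1)); manip.line_to([442.15,282,135],rate=80); manip.hold(.2)
h=manip.line_to([442.15,282,72],rate=40,stop_force=4); print(h,st())
if not h:
    manip.hold(.2); h=manip.line_to([442.15,282,61.5],rate=10,stop_force=2.5); print(h,st())
    if manip.get_position()[2]<65.5:
        manip.gripper_to(44); manip.hold(.2); print(st())
        manip.line_to([442.15,282,150],rate=120); manip.movep([380,150,260],q(-1)); manip.hold(.5); print(st())
cap('scene','s8');cap('top','t8')
s=cv2.imread('pics/s8.png');t=cv2.imread('pics/t8.png')
f=lambda i,x,y,w=40,h=30:cv2.resize(i[y:y+h,x:x+w],(400,300),interpolation=cv2.INTER_CUBIC)
cv2.imwrite('pics/crop8.png',cv2.convertScaleAbs(np.vstack([np.hstack([f(s,326,252),f(t,128,205)]),np.hstack([f(s,196,110,200,150),f(t,100,120,200,150)])]),alpha=1.3))
```

```text
False (np.float64(29.64), array([442.27, 282.02,  72.17]), array([-0.46, -0.5 ,  0.2 ]), np.float64(-2.72), 16.1)
True (np.float64(30.67), array([442.13, 281.96,  63.19]), array([-0.62, -1.05,  8.  ]), np.float64(-2.73), 15.9)
(np.float64(31.5), array([441.85, 281.73,  62.83]), array([ 0.82,  0.38, -0.69]), np.float64(-2.73), 43.9)
(np.float64(33.9), array([379.99, 150.13, 259.97]), array([ 0.11, -0.03, -0.78]), np.float64(-1.99), 43.8)
```

View pics/crop8.png

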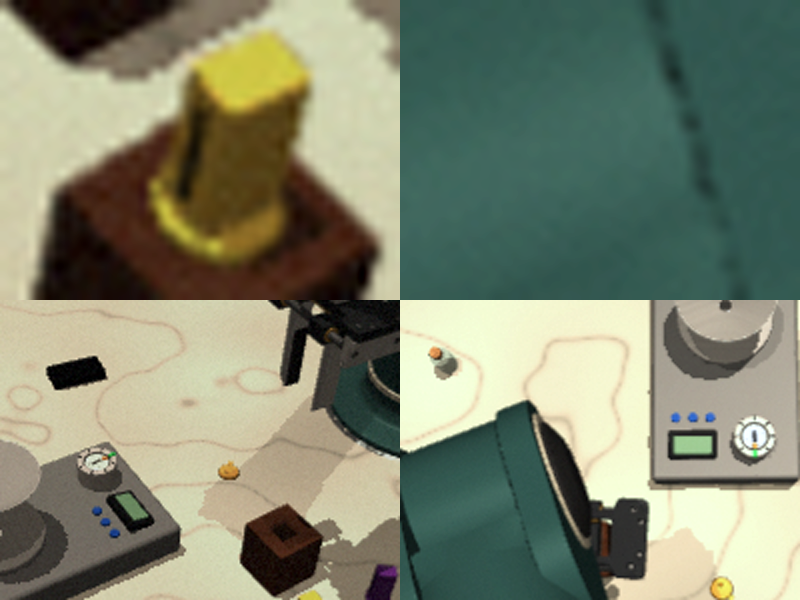

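The tool stands upright with its flange seated on the rack top (crop (215,235)). The pointer is still at the green mark and nothing else has moved, so I'm handing the job in.

```bash
python3 -c "
from plant import manip
print(manip.close_job())"
```

```text
the job is handed in; nothing more can be done
None
```

I turned the white screw clockwise, keeping it pushed in, until its pointer stood at the green mark (within about 2° by the top camera), stood the yellow tool back fully home in its rack and let go, and handed the job in at about 34 s; the verdict was not shown.

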